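Snap a terminal cap home with the bench pliers

ROBOT

A 6-joint arm with a two-finger parallel gripper is mounted at the origin on the work surface. World frame = base frame: x ahead of the robot, y to its left, z up, the work surface at z = 0. Lengths are in m, angles in degrees, forces in N, time in s.
With the tool pointing down it reaches from about 0.4 to 0.825 m from the base axis. Payload 7 kg.
Tool frame: the origin (TCP) lies at the very end of the fingers, on their centre line; the grasp point (between the pads) lies 19 mm behind it (ctrl.hold_point_z is the distance from the TCP to the grasp point, in m); z points along the fingers, y is the line along which they close (so a half turn about z gives the same grasp; the last joint's range is limited). The gripper opens to 88 mm and grips with 3 to 60 N. Pads are 19 mm wide; open, the fingers measure 130 mm over their backs; the gripper's body (78 mm by 193 mm) begins 47 mm behind the grasp point.
Start: joints at [83.715, 20.546, 0.682, 0, -70.136, -16.507], TCP at [0.261, 0.622, 0.206] pointing down, gripper open.
Joint ranges: [-176.03, 176.03], [-82.01, 121.73], [-58.28, 71.71], [-173.87, 95.51], [-174.79, -0.11], [-173.66, 173.66]. Speed limits (degrees/s): [136.94, 136.94, 172.46, 180, 180, 180].

INTERFACE

Orientations are given as [roll, pitch, yaw] about the fixed x, y, z axes, in that order (R = Rz(yaw) Ry(pitch) Rx(roll)).
In Python, from plant import sensors, viewer, workorder, ctrl gives the robot as it stands.
- The arm moves only by the shell command python3 -m pendant 'ROWS'. ROWS is JSON, a list of rows, each a list of 3 entries, a list of its own where there are three numbers: the opening, from -1 (shut) to 1 (fully open), so that 0 is half open, then the shift along the tool's x, y, z in m, then the turn, a rotation vector about the tool's x, y, z in degrees. A call has 1 to 10 rows; each row is the pose to reach, as a shift and turn from the pose commanded when the call began, along the tool's axes at that moment; what a row does not reach only later rows make up. A row lasts 1/12 s, in which the tool goes at most 41.7 mm and 7.16 degrees, less where a joint would pass 70% of its speed; a pose out of reach is approached as far as the arm can. A call with a gripper value outside its range is refused whole. The fingers move at their own pace and stop on an object; the grip force is fixed at half the most. Time passes only in rows, so rows that repeat a pose let the fingers close. It gives the time, the measured TCP pose, the force, the opening and the grip force at its end, in the units of the state.
- sensors.get_obs(): the state, without advancing time (a new reading comes with each control period).
- viewer.snapshot(name): name is "scene" or "top"; returns the picture (400x640x3 uint8, red, green, blue); there is no depth.
- viewer.camera_params(name): a dict with "fx", "fy", "cx", "cy" (pixels), "dist" ([k1, k2, p1, p2, k3] as OpenCV has them; the pictures are not rectified), "extrinsics" (4x4, takes a point from world to camera coordinates). Camera axes: x right, y up, looking along -z (the intrinsics and any distortion apply to the point x, -y, -z); pixel columns grow to the right and rows downward; lengths in m; the calibration is good to about 2 mm. A picture is of the moment at which its call begins. camera_params takes no time and is no camera call.
- workorder.close_job(): hands the job in; it is judged then, once.
The state is a dict: "clock": time; "joint_pos": joint angles; "qvel": joint speeds; "tau": joint torques, N m; "tool_pos": TCP position; "orientation": TCP orientation; "force": force on the tool from outside, world axes, zero at the start; "moment": the same for the moment, N m; "opening": finger opening in m; "gripper_force": force on a finger pad.
Only numpy, scipy, OpenCV 4.12 (cv2) and the standard library are available. Lean on these libraries where they do the work, as an engineer would, in place of code of your own. Each camera call takes 0.05 s, during which the arm holds its last target. There are 200 camera calls.

TASK

Slide the terminal plate, with its loose cap riding on the stud, into the bed of the bench-held snap pliers until it rests gently against the end stop, and let go of it. Then press the pliers' upper handle down until the cap clicks home on its stud, stopping at the click so that the cap is not crushed, and let the handle spring fully open again, leaving the plate in the bed. Press the cap only with the pliers, never with the fingers, and do not disturb the other things on the bench.

Things in the scene. Friction and masses are not known exactly. Their poses are not given: they have to be found in the camera images.
- pliers: nutcracker-style steel pliers bolted to the bench, handles to -x, hinge to +x (axis parallel to y, 80 mm away, 64 mm above the bench), z up. Origin on the bench straight below the jaw pad. The lower jaw is a flat bed, top 6 mm above the bench, y = -62 to +30 mm, 54 mm wide (x). Work goes in along +y
- seat (a point): point on the bed's top face straight below the jaw pad: the plate's origin comes here when the plate is fully in (moved in along the pliers' +y)
- mouth (a point): point on the bed's top face where it begins, 62 mm before the seat (pliers' -y). Two rails 12 mm high guide the work: inner faces about 68 mm apart here, narrowing to 48 mm apart from 38 mm before the seat onwards
- end_stop: sprung, rubber-faced upright lip across the far end of the bed, its face 22 mm beyond the seat (pliers' +y), its top 16 mm above the bed. Origin as the pliers'. It gives at 3 N, 1.5 N per mm, for 5 mm at most and springs back; more than 20 N on it is ramming
- lever: upper arm of the pliers, 22 mm wide, origin on the hinge axis. A domed brass pad hangs from it 80 mm from the hinge, on an adjusting screw set anywhere within 24 mm and not measured: so the handle height of the click is not known beforehand (about 25 to 105 mm below open). A spring holds it open, pad 4 mm or more above the loose cap; it turns down by up to 0.56 rad
- lever_grip (a point): middle of the top of the upper handle's rubber grip (85 mm long, 30 wide), 215 mm from the hinge, 147 mm above the bench when open. Press it down here with shut fingers: 1 to 3 N until the pad meets the cap, then in 10 to 15 mm more it rises to 8 to 14 N and drops by over 5 N at the click. Some 6 mm further the pad meets the seated cap again, 1.5 N per mm: 16 N at the grip (40 N at the pad) crushes it
- plate: grey plastic terminal plate, loose, paddle-shaped, 8 mm thick, 0.1 to 0.2 kg. Origin on the underside below the axis of its brass stud. Head 44 mm wide (x), y = -38 to +22 mm; a tongue 20 mm wide runs on to y = -110 mm and carries a raised block. +y points to the head's front edge, which goes into the pliers first
- block (a point): middle of the top of the raised block on the plate's tongue, the place to grip: 92 mm behind the stud (-y); 20 mm wide (x), 32 mm long (y), top 26 mm above the plate's underside, sides upright down to the underside
- cap: round black snap cap, 34 mm wide, 22 mm tall, loose on the plate's stud. Origin at the centre of its lower rim. Before the click the rim rides about 16 mm above the plate's underside; clicked home it lies on the plate, 8 mm above the underside. It falls off if the plate is tipped over
- meter: black handheld multimeter, 140x75x34 mm, lying flat; not to be disturbed. Origin at its underside
- bottle: clear water bottle, 60 mm wide, 170 mm tall; not to be disturbed. Origin at its underside
- driver: screwdriver with blue handle, 170 mm long; not to be disturbed. Origin at its underside (lies along x)
- lampholder: white ceramic lampholder, foot 60 mm wide, 34 mm tall; not to be disturbed. Origin at its underside
- relay: small black relay, 28x22x20 mm; not to be disturbed. Origin at its underside
- switch_plate: white wall switch plate, 86x86x10 mm; not to be disturbed. Origin at its underside
- coil_former: white plastic coil former, upright cylinder 28 mm wide and 28 mm tall; not to be disturbed. Origin at its underside

How it is judged:
By the outcome, as a careful person would: the job done as asked, in the order asked, and still so for the second after the job is handed in, with the robot touching nothing.
It also fails if it takes over 67 s, if anything falls off the work surface, if the arm or the gripper's body presses on something with over 40 N, if the wrist force passes 120 N, or if a joint passes its speed limit or range.

## Working session

There is one attempt and no reset: what is moved stays moved. The work goes in short steps, Python scripts to look and compute and a shell command to move; the robot and the scene stay as the last step left them, time stands still between calls to the robot, and variables do not carry over. Pictures are saved under pics/ and viewed, at most 10 in all, crops included, and the job is handed in when it is done.

```bash
mkdir -p pics
cat > h.py <<'E'
import numpy as np, cv2
from plant import sensors, viewer, workorder, ctrl
def cam(n):
    p=viewer.camera_params(n); K=np.array([[p['fx'],0,p['cx']],[0,p['fy'],p['cy']],[0,0,1.]])
    return K,np.array(p['dist'],float),np.array(p['extrinsics'],float)
def ray(n,uv):
    K,d,E=cam(n); q=cv2.undistortPoints(np.array(uv,float).reshape(-1,1,2),K,d).reshape(-1,2)
    c=np.c_[q[:,0],-q[:,1],-np.ones(len(q))]; R,t=E[:3,:3],E[:3,3]
    return -R.T@t, c@R
def plane(n,uv,z):
    o,D=ray(n,uv); return o+D*((z-o[2])/D[:,2])[:,None]
def proj(n,P):
    K,d,E=cam(n); P=np.atleast_2d(P); c=P@E[:3,:3].T+E[:3,3]; c=c*[1,-1,-1]
    return cv2.projectPoints(c,np.zeros(3),np.zeros(3),K,d)[0].reshape(-1,2)
E
python3 - <<'E'
from h import *
for n in("scene","top"):
    im=viewer.snapshot(n); cv2.imwrite(f"pics/{n}0.png",im[:,:,::-1]); np.save(f"pics/{n}0.npy",im)
    K,d,E=cam(n); print(n,K[0,0],K[0,2],K[1,2],d,(-E[:3,:3].T@E[:3,3]).round(3))
o=sensors.get_obs(); print({k:np.round(v,3) for k,v in o.items()}, ctrl.hold_point_z)
E
```

```text
scene 499.2020442419221 322.1515942232809 199.06251771284963 [-0.0704922  0.         0.         0.         0.       ] [ 1.688 -0.082  1.073]
top 520.4442739234623 317.486134621822 197.87867771512367 [-0.00084518  0.          0.          0.          0.        ] [ 0.328 -0.002  1.368]
{'clock': np.float64(0.1), 'joint_pos': array([ 8.3715e+01,  2.0587e+01,  6.3900e-01, -1.8000e-02, -7.0135e+01,
       -1.6508e+01]), 'qvel': array([ 0.141, -0.213,  0.157,  0.052, -0.044,  0.019]), 'tau': array([-1.0000e-03, -5.8416e+01,  2.9375e+01,  7.0160e+00,  1.0000e-02,
       -0.0000e+00]), 'tool_pos': array([0.261, 0.622, 0.205]), 'orientation': array([ 1.79915e+02, -8.00000e-03, -2.27980e+01]), 'force': array([ 0.23 ,  0.739, -0.348]), 'moment': array([ 0.038, -0.013,  0.001]), 'gripper_force': np.float64(0.0), 'opening': np.float64(0.088)} 0.0188
```

View pics/top0.png

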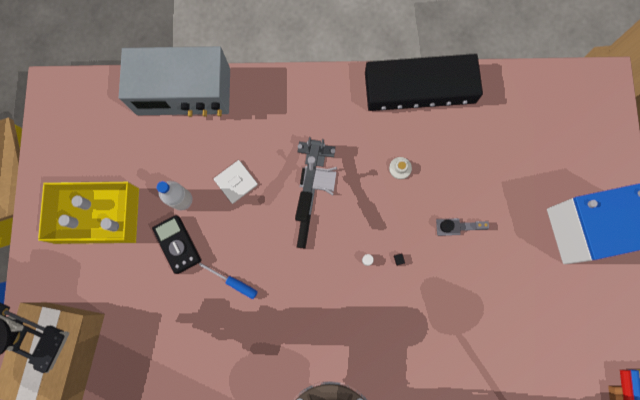

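View pics/scene0.png

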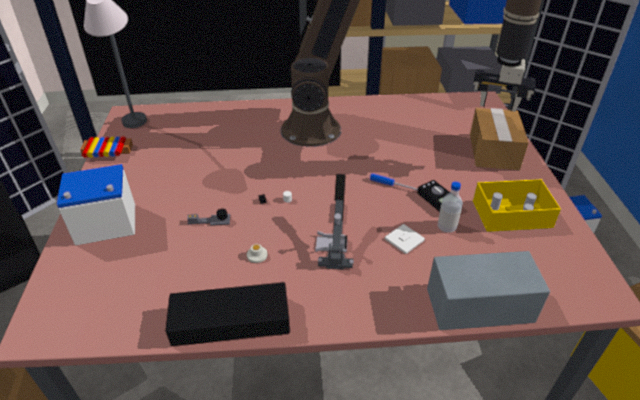

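The top view shows the pliers near (312,180) with the handle running to (303,245). The plate with its black cap is at (447,226), its tongue pointing right towards (490,226). The coil former is at (368,260) and the relay at (399,259). I'll enlarge these regions.

Run:
```python
from h import *
t=np.load("pics/top0.npy")[:,:,::-1]; s=np.load("pics/scene0.npy")[:,:,::-1]
a=cv2.resize(t[132:252,282:352],None,fx=5,fy=5,interpolation=cv2.INTER_CUBIC)
b=cv2.resize(t[206:246,425:505],None,fx=5,fy=5,interpolation=cv2.INTER_CUBIC)
c=np.zeros((600,760,3),np.uint8); c[:,:350]=a; c[:200,355:755]=b
d=cv2.resize(s[195:235,170:250],None,fx=5,fy=5,interpolation=cv2.INTER_CUBIC); c[205:405,355:755]=d
cv2.imwrite("pics/crop1.png",c)
e=cv2.resize(s[168:278,290:370],None,fx=5,fy=5,interpolation=cv2.INTER_CUBIC);cv2.imwrite("pics/crop2.png",e)
```

```text
(no output)
```

View pics/crop1.png

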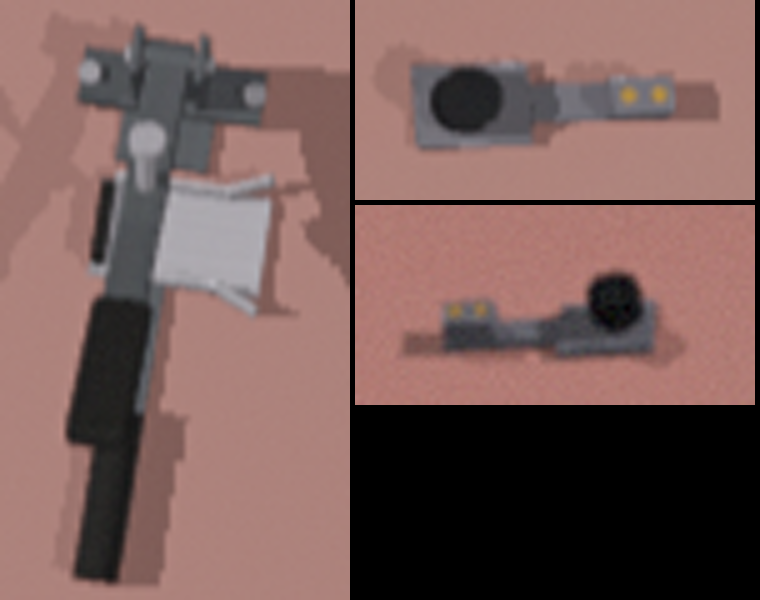

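View pics/crop2.png

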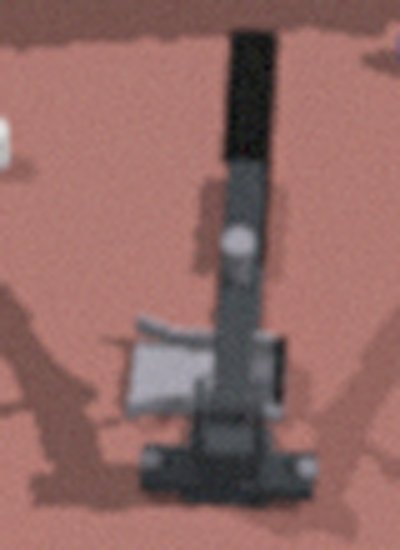

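The crops show these features:
- **Plate:** the cap is centred near top (448,226), and the block has two yellow screws at about (551/5, …).
- **Pliers:** the light bed's mouth edge runs (336,172) to (334,190). The bolts are at (300,146) and (333,151), and the grip is near (304,206).

Next I'll turn these into positions.

```bash
cat > m.py <<'E'
from h import *
def tri(uv1,uv2):
    o1,D1=ray("scene",[uv1]);o2,D2=ray("top",[uv2]);A=np.c_[D1[0],-D2[0]]
    s=np.linalg.lstsq(A,o2-o1,rcond=None)[0];p,q=o1+s[0]*D1[0],o2+s[1]*D2[0];return ((p+q)/2).round(4),np.linalg.norm(p-q).round(4)
def cen(im,box,f):
    x0,y0,x1,y1=box; m=f(im[y0:y1,x0:x1].astype(int)).astype(np.uint8)
    n,l,st,c=cv2.connectedComponentsWithStats(m); k=1+np.argmax(st[1:,4]); 
    cs=[c for c in cv2.findContours((l==k).astype(np.uint8),cv2.RETR_EXTERNAL,cv2.CHAIN_APPROX_NONE)[0]]
    return c[k]+[x0,y0],st[k,4],cs[0].reshape(-1,2)+[x0,y0]
dark=lambda a:a.max(2)<52
light=lambda a:(a.min(2)>135)&(a.max(2)-a.min(2)<25)
yel=lambda a:(a[:,:,0]-a[:,:,2]>60)&(a[:,:,1]-a[:,:,2]>35)
E
python3 - <<'E'
from m import *
t=np.load("pics/top0.npy"); s=np.load("pics/scene0.npy")
for n,im,box in(("top",t,(432,212,465,240)),("scene",s,(205,203,240,226))):
    c,a,k=cen(im,box,dark); (x,y),r=cv2.minEnclosingCircle(k.astype(np.float32)); print(n,"cap",c.round(1),a,(x,y),r,plane(n,[c],.03).round(4))
for n,im,box in(("top",t,(540,0,0,0)),("scene",s,(0,0,0,0))):
    x0,y0,x1,y1=(545-75,215,565-75+15,235) if n=="top" else (185,210,205,225)
    m=yel(im[y0:y1,x0:x1].astype(int)); yy,xx=np.nonzero(m); print(n,"yel",xx.mean()+x0,yy.mean()+y0,m.sum(),xx.min()+x0,xx.max()+x0,yy.min()+y0,yy.max()+y0, plane(n,[(xx.mean()+x0,yy.mean()+y0)],.026))
c,a,k=cen(t,(310,160,345,200),light); r=cv2.minAreaRect(k.astype(np.float32)); print("bed",c,a,r); print(k.tolist())
# grip top
c,a,k=cen(t,(290,188,315,222),dark); print("grip",c,a,cv2.minAreaRect(k.astype(np.float32)))
B=plane("top",[(300,146.4),(333.1,151)],.02); print("bolts",B, np.degrees(np.arctan2(B[0,0]-B[1,0],B[0,1]-B[1,1])))
print("mouth edge",plane("top",[(336.4,172),(334.4,190.4)],.006))
print("grip corners z147/~110", plane("top",[(303.8,206)],.147))
print("bolts tri",tri((290+152/5,168+457/5),(333.1,151)),tri((290+308/5,168+466/5),(300,146.4)))
E
```

```text
top cap [446.8 225.5] 133 (446.5, 225.0) 6.800835609436035 [[ 0.5087 -0.3085  0.03  ]]
scene cap [221.4 214.6] 88 (221.11016845703125, 214.51695251464844) 5.484257221221924 [[ 0.5154 -0.3084  0.03  ]]
top yel 481.6 224.5 10 478 486 224 225 [[ 0.51097094 -0.39919887  0.026     ]]
scene yel 191.33333333333334 215.66666666666666 3 189 195 215 216 [[ 0.50906524 -0.40322014  0.026     ]]
bed [324.36486486 179.36261261] 444 ((324.16217041015625, 179.02703857421875), (21.04306983947754, 27.290233612060547), 9.462322235107422)
[[334, 167], [333, 168], [332, 168], [331, 168], [330, 168], [329, 169], [328, 169], [327, 169], [326, 169], [325, 169], [324, 169], [323, 168], [322, 168], [321, 168], [320, 168], [319, 168], [318, 168], [317, 168], [316, 168], [317, 169], [316, 170], [316, 171], [316, 172], [315, 173], [315, 174], [315, 175], [315, 176], [314, 177], [314, 178], [314, 179], [314, 180], [314, 181], [313, 182], [313, 183], [313, 184], [313, 185], [313, 186], [313, 187], [314, 187], [315, 188], [316, 188], [317, 188], [318, 188], [319, 188], [320, 188], [321, 188], [322, 189], [323, 189]
[... 464 characters left out ...]
172], [332, 172], [331, 172], [330, 172], [329, 172], [328, 172], [327, 171], [328, 170], [329, 169], [330, 169], [331, 169], [332, 169], [333, 168], [334, 168], [335, 168], [335, 167]]
grip [303.91086351 206.84122563] 359 ((303.53192138671875, 206.13320922851562), (13.470904350280762, 30.060476303100586), 4.969740390777588)
bolts [[ 0.72878196  0.07041186  0.02      ]
 [ 0.71472919 -0.01844357  0.02      ]] 8.987074739309923
mouth edge [[ 0.66011713 -0.0267003   0.006     ]
 [ 0.60966447 -0.02062298  0.006     ]]
grip corners z147/~110 [[0.54337926 0.05475875 0.147     ]]
bolts tri (array([ 0.7155, -0.0158,  0.0178]), np.float64(0.0054)) (array([0.7296, 0.0727, 0.0181]), np.float64(0.0045))
```

```bash
python3 -m pendant '[[1,[0.04,0.028,-0.02],[0,0,6]],[1,[0.08,0.056,-0.04],[0,0,12]],[1,[0.12,0.083,-0.044],[0,0,18]],[1,[0.155,0.107,-0.044],[0,0,24]],[1,[0.19,0.131,-0.044],[0,0,30]],[1,[0.225,0.155,-0.044],[0,0,36]],[1,[0.26,0.179,-0.044],[0,0,42]],[1,[0.295,0.203,-0.044],[0,0,48]],[1,[0.33,0.227,-0.044],[0,0,54]],[1,[0.36,0.248,-0.044],[0,0,60]]]'
cat >> h.py <<'E'
from scipy.spatial.transform import Rotation as Ro
def go(p,yaw):
    o=sensors.get_obs(); R=Ro.from_euler('xyz',o['orientation'],degrees=True); G=Ro.from_euler('xyz',[180,0,yaw],degrees=True)
    print("at",np.round(o['tool_pos'],4),np.round(o['orientation'],2),"shift",R.inv().apply(np.array(p)-o['tool_pos']).round(4),"turn",(R.inv()*G).as_rotvec(degrees=True).round(2),"F",np.round(o['force'],2),"op",np.round(o['opening'],4),"t",round(float(o['clock']),2))
E
python3 - <<'E'
from m import *
go([.510,-.400,.15],-91)
print("cap tri",tri((221.1,214.5),(446.7,225.3)),"block tri",tri((191.3,215.7),(481.6,224.5)))
t=np.load("pics/top0.npy")
print("grip ends",plane("top",[(306.4,191.8)],.131),plane("top",[(300.8,219.5)],.163))
for nm,uv,z in(("coil",(368,259),.028),("relay",(399,258),.02),("lamp",(401,167),.034),("switch",(236,181),.01)): print(nm,plane("top",[uv],z).round(3))
# plate outline grey
b=t[206:246,425:505].astype(int); m=((b.max(2)-b.min(2))<22)&(b.max(2)>60)
y,x=np.nonzero(m); x=x+425;y=y+206
for a,c in((428,434),(462,466),(482,487)): print(a,[(xx,y[x==xx].min(),y[x==xx].max()) for xx in range(a,c+1) if (x==xx).any()])
E
```

```text
clock: 0.93
tool_pos: [0.483, 0.2754, 0.2498]
orientation: [180.0, 0.0, -83.1]
force: [1.1, 0.8, 0.3]
opening: 0.0872
gripper_force: 0.0
at [0.483  0.2754 0.2498] [179.99   0.   -83.07] shift [0.6738 0.0547 0.0998] turn [0.01 0.   7.93] F [1.09 0.78 0.29] op 0.0872 t 0.93
cap tri (array([ 0.5099, -0.3099,  0.0254]), np.float64(0.0007)) block tri (array([ 0.5109, -0.401 ,  0.027 ]), np.float64(0.0039))
grip ends [[0.58112856 0.04908584 0.131     ]] [[0.50854584 0.06113611 0.163     ]]
coil [[ 0.425 -0.104  0.028]]
relay [[ 0.427 -0.184  0.02 ]]
lamp [[ 0.665 -0.196  0.034]]
switch [[0.638 0.243 0.01 ]]
428 []
462 [(462, np.int64(223), np.int64(230)), (463, np.int64(223), np.int64(230)), (464, np.int64(222), np.int64(230)), (465, np.int64(223), np.int64(230)), (466, np.int64(223), np.int64(230))]
482 [(482, np.int64(222), np.int64(229)), (483, np.int64(222), np.int64(229)), (484, np.int64(222), np.int64(229)), (485, np.int64(221), np.int64(229)), (486, np.int64(221), np.int64(229)), (487, np.int64(221), np.int64(229))]
```

```bash
python3 -m pendant '[[1,[0.04,0.003,0],[0,0,2]],[1,[0.08,0.006,0],[0,0,4]],[1,[0.12,0.01,0],[0,0,6]],[1,[0.16,0.014,0],[0,0,7]],[1,[0.2,0.017,0],[0,0,7]],[1,[0.24,0.02,0],[0,0,7]],[1,[0.28,0.024,0],[0,0,7]],[1,[0.32,0.027,0],[0,0,7]],[1,[0.36,0.03,0],[0,0,7]],[1,[0.4,0.033,0],[0,0,7]]]'
python3 -m pendant '[[1,[0.04,0,0.02],[0,0,0]],[1,[0.08,0,0.04],[0,0,0]],[1,[0.12,0,0.06],[0,0,0]],[1,[0.16,0,0.08],[0,0,0]],[1,[0.2,0,0.1],[0,0,0]],[1,[0.23,0,0.11],[0,0,0]],[1,[0.25,0,0.12],[0,0,0]],[1,[0.25,0,0.12],[0,0,0]],[1,[0.25,0,0.12],[0,0,0]],[1,[0.25,0,0.12],[0,0,0]]]'
python3 - <<'E'
from m import *
go([.511,-.401,.004],-90)
# grip check: project seat-frame points & triangulate grip inner end
print(tri((339.2,199.8),(306.0,191.6)), tri((340.4,175),(300.5,219.3)))
E
```

```text
clock: 1.77
tool_pos: [0.4994, -0.1255, 0.2499]
orientation: [-180.0, 0.0, -89.8]
force: [1.3, 0.4, 0.5]
opening: 0.0876
gripper_force: 0.0
clock: 2.6
tool_pos: [0.5006, -0.3735, 0.1296]
orientation: [180.0, 0.0, -89.8]
force: [0.5, 0.4, 0.7]
opening: 0.0875
gripper_force: 0.0
at [ 0.5006 -0.3735  0.1296] [ 1.7996e+02  2.0000e-02 -8.9820e+01] shift [ 0.0276 -0.0104  0.1256] turn [0.04 0.02 0.18] F [0.47 0.43 0.67] op 0.0875 t 2.6
(array([0.583 , 0.0512, 0.1248]), np.float64(0.0017)) (array([0.5096, 0.0622, 0.1594]), np.float64(0.0003))
```

```bash
python3 -m pendant '[[1,[0.01,-0.004,0.03],[0,0,0]],[1,[0.02,-0.007,0.06],[0,0,0]],[1,[0.027,-0.0105,0.085],[0,0,0]],[1,[0.027,-0.0105,0.1],[0,0,0]],[1,[0.027,-0.0105,0.11],[0,0,0]],[1,[0.027,-0.0105,0.117],[0,0,0]],[1,[0.027,-0.0105,0.122],[0,0,0]],[1,[0.027,-0.0105,0.1245],[0,0,0]],[1,[0.027,-0.0105,0.1245],[0,0,0]],[1,[0.027,-0.0105,0.1245],[0,0,0]]]'
python3 -m pendant '[[0.4,[0,0,0],[0,0,0]],[0.2,[0,0,0],[0,0,0]],[0,[0,0,0],[0,0,0]],[-0.15,[0,0,0],[0,0,0]],[-0.3,[0,0,0],[0,0,0]],[-0.4,[0,0,0],[0,0,0]],[-0.45,[0,0,0],[0,0,0]],[-0.5,[0,0,0],[0,0,0]],[-0.55,[0,0,0],[0,0,0]],[-0.6,[0,0,0],[0,0,0]]]'
python3 -m pendant '[[-0.7,[0,0,0],[0,0,0]],[-0.8,[0,0,0],[0,0,0]],[-0.9,[0,0,0],[0,0,0]],[-1,[0,0,0],[0,0,0]],[-1,[0,0,0],[0,0,0]],[-1,[0,0,0],[0,0,0]]]'
python3 - <<'E'
from m import *
go([.511,-.401,.004],-90)
print("rail mid",plane("top",[(318,178),(333.5,180.5)],.018).round(4), "tips",plane("top",[(335,167),(332,194)],.018).round(4))
E
```

```text
clock: 3.43
tool_pos: [0.5121, -0.4006, 0.0064]
orientation: [-179.9, -0.0, -89.8]
force: [0.3, -0.2, -0.2]
opening: 0.0878
gripper_force: 0.0
clock: 4.27
tool_pos: [0.5115, -0.4006, 0.0053]
orientation: [180.0, 0.0, -89.8]
force: [-0.1, -0.2, 0.0]
opening: 0.0266
gripper_force: 0.0
clock: 4.77
tool_pos: [0.5117, -0.4007, 0.0057]
orientation: [-180.0, -0.0, -89.8]
force: [-0.7, -0.3, 3.5]
opening: -0.0
gripper_force: 1.9
at [ 0.5117 -0.4007  0.0057] [-1.7997e+02 -2.0000e-02 -8.9780e+01] shift [0.0003 0.0007 0.0017] turn [-0.03 -0.02  0.22] F [-0.66 -0.25  3.47] op -0.0 t 4.77
rail mid [[ 0.6414  0.0227  0.018 ]
 [ 0.6341 -0.0184  0.018 ]] tips [[ 0.671  -0.0229  0.018 ]
 [ 0.5975 -0.014   0.018 ]]
```

The fingers closed on nothing, so I'll look again.

Run:
```python
from m import *
t=viewer.snapshot("top")[:,:,::-1]; s=viewer.snapshot("scene")[:,:,::-1]; cv2.imwrite("pics/t1f.png",t);cv2.imwrite("pics/s1f.png",s)
c=np.vstack([cv2.resize(t[196:256,420:540],(720,360),interpolation=cv2.INTER_CUBIC)[:290],cv2.resize(s[190:240,150:270],(720,300),interpolation=cv2.INTER_CUBIC)])
cv2.imwrite("pics/c3.png",c)
```

```text
(no output)
```

View pics/c3.png

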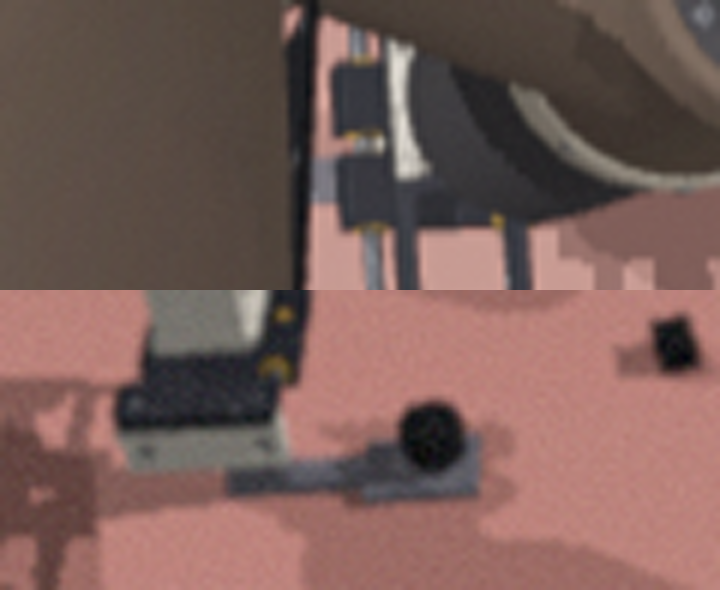

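```bash
python3 - <<'E'
from m import *
P=np.array([[.5117,-.4007,.0057],[.5117,-.4007,.072],[.608,-.4007,.072],[.608,-.362,.072],[.510,-.31,.038],[.608,-.44,.072]])
for n,o in(("scene",(150,190,290)),("top",(420,196,0))): q=proj(n,P); print(n,q.round(1).tolist(),((q-[o[0],o[1]])*6+[0,o[2]]).round(0).tolist())
E
python3 -m pendant '[[-1,[0,0,0],[0,0,0]],[-1,[0,0,0],[0,0,0]],[-1,[0,0,0],[0,0,0]]]'
```

```text
scene [[193.1, 221.0], [189.5, 205.1], [185.4, 226.7], [198.7, 226.0], [220.6, 211.5], [171.9, 227.4]] [[259.0, 476.0], [237.0, 381.0], [212.0, 510.0], [292.0, 506.0], [424.0, 419.0], [132.0, 514.0]]
top [[479.9, 225.3], [487.5, 221.7], [484.9, 184.0], [469.5, 184.2], [448.0, 224.6], [500.5, 183.8]] [[360.0, 176.0], [405.0, 154.0], [389.0, -72.0], [297.0, -71.0], [168.0, 172.0], [483.0, -73.0]]
clock: 5.12
tool_pos: [0.5117, -0.4007, 0.0057]
orientation: [-180.0, -0.0, -89.8]
force: [-0.2, -0.2, 5.2]
opening: 0.0005
gripper_force: 2.6
```

```bash
python3 -m pendant '[[-1,[0,0,-0.001],[0,0,0]],[-1,[0,0,-0.002],[0,0,0]],[-1,[0,0,-0.003],[0,0,0]],[-1,[0,0,-0.004],[0,0,0]],[-1,[0,0,-0.004],[0,0,0]],[-1,[0,0,-0.004],[0,0,0]]]'
python3 - <<'E'
from m import *
s=viewer.snapshot("scene"); b=cv2.imread("pics/s1f.png")[:,:,::-1]; a=np.load("pics/scene0.npy")
for im in(a,b,s): print(cen(im,(205,203,240,226),dark)[:2])
c=[cv2.resize(i[198:232,170:245,::-1],(790,280),interpolation=cv2.INTER_CUBIC) for i in(a,s)]
cv2.imwrite("pics/c4.png",np.vstack(c))
E
```

```text
clock: 5.62
tool_pos: [0.5114, -0.4005, 0.0093]
orientation: [180.0, 0.0, -89.8]
force: [-0.1, -0.5, -0.1]
opening: 0.0005
gripper_force: 0.0
(array([221.35227273, 214.55681818]), np.int32(88))
(array([221.40909091, 214.47727273]), np.int32(88))
(array([221.40229885, 214.54022989]), np.int32(87))
```

View pics/c4.png

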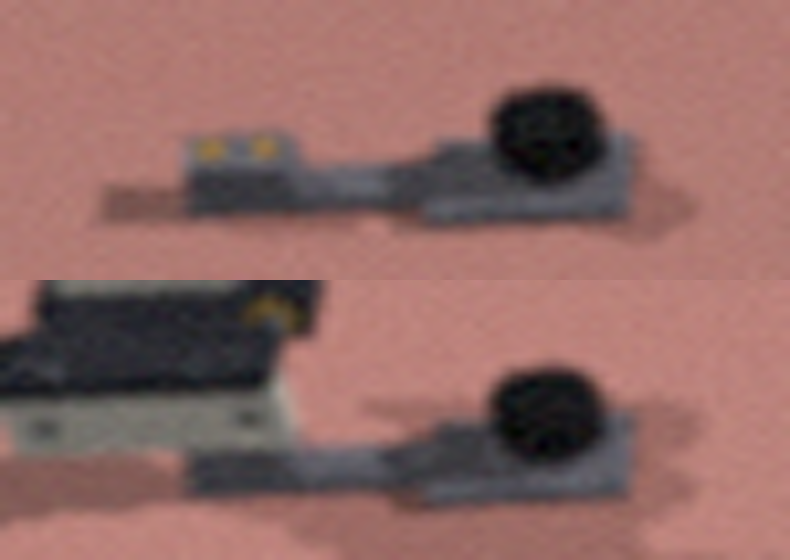

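The plate and cap haven't moved. No finger shows in front of the block, so the shut fingers seem to have rested on top of it and the reported tip height looks biased. I'll check by touching the bare bench gently beside the plate.

```bash
python3 -m pendant '[[-1,[0,0,-0.015],[0,0,0]],[-1,[0,0,-0.03],[0,0,0]],[-1,[0.03,0,-0.03],[0,0,0]],[-1,[0.06,0,-0.03],[0,0,0]],[-1,[0.07,0,-0.02],[0,0,0]],[-1,[0.07,0,-0.005],[0,0,0]],[-1,[0.07,0,0],[0,0,0]],[-1,[0.07,0,0.003],[0,0,0]],[-1,[0.07,0,0.005],[0,0,0]],[-1,[0.07,0,0.005],[0,0,0]]]'
python3 -m pendant '[[-1,[0,0,0.002],[0,0,0]],[-1,[0,0,0.004],[0,0,0]],[-1,[0,0,0.004],[0,0,0]]]'
python3 -m pendant '[[-1,[0,0,0.002],[0,0,0]],[-1,[0,0,0.004],[0,0,0]],[-1,[0,0,0.004],[0,0,0]]]'
```

```text
clock: 6.5
tool_pos: [0.5118, -0.4701, 0.0042]
orientation: [180.0, 0.0, -89.8]
force: [0.3, -0.1, 0.8]
opening: 0.0004
gripper_force: 0.0
clock: 6.75
tool_pos: [0.5119, -0.4703, 0.0005]
orientation: [-180.0, -0.0, -89.8]
force: [-0.6, -0.3, -0.2]
opening: 0.0004
gripper_force: 0.0
clock: 7.0
tool_pos: [0.5115, -0.4704, -0.004]
orientation: [180.0, 0.0, -89.8]
force: [-0.2, -0.4, 0.5]
opening: 0.0004
gripper_force: 0.0
```

```bash
python3 -m pendant '[[-1,[0,0,0.002],[0,0,0]],[-1,[0,0,0.004],[0,0,0]],[-1,[0,0,0.006],[0,0,0]],[-1,[0,0,0.008],[0,0,0]],[-1,[0,0,0.008],[0,0,0]]]'
python3 -m pendant '[[-1,[0,0,0.001],[0,0,0]],[-1,[0,0,0.002],[0,0,0]],[-1,[0,0,0.003],[0,0,0]],[-1,[0,0,0.003],[0,0,0]]]'
python3 -m pendant '[[-1,[0,0,0.001],[0,0,0]],[-1,[0,0,0.002],[0,0,0]],[-1,[0,0,0.002],[0,0,0]]]'
```

```text
clock: 7.42
tool_pos: [0.5114, -0.4704, -0.0123]
orientation: [180.0, 0.0, -89.8]
force: [-0.5, 0.3, 0.2]
opening: 0.0004
gripper_force: 0.0
clock: 7.75
tool_pos: [0.5117, -0.4705, -0.0149]
orientation: [180.0, 0.0, -89.8]
force: [0.4, 0.1, -0.1]
opening: 0.0003
gripper_force: 0.0
clock: 8.0
tool_pos: [0.5117, -0.4705, -0.0168]
orientation: [180.0, 0.0, -89.8]
force: [0.2, -0.3, 0.4]
opening: 0.0007
gripper_force: 0.0
```

```bash
python3 -m pendant '[[-1,[0,0,0.001],[0,0,0]],[-1,[0,0,0.002],[0,0,0]],[-1,[0,0,0.002],[0,0,0]]]'
python3 -m pendant '[[-1,[0,0,0.001],[0,0,0]],[-1,[0,0,0.002],[0,0,0]],[-1,[0,0,0.002],[0,0,0]]]'
python3 -m pendant '[[-1,[0,0,0.001],[0,0,0]],[-1,[0,0,0.0015],[0,0,0]],[-1,[0,0,0.0015],[0,0,0]]]'
```

```text
clock: 8.25
tool_pos: [0.5116, -0.4705, -0.0189]
orientation: [180.0, 0.0, -89.8]
force: [-0.5, -0.0, 0.5]
opening: 0.0004
gripper_force: 0.0
clock: 8.5
tool_pos: [0.5119, -0.4706, -0.0203]
orientation: [-180.0, -0.0, -89.8]
force: [-0.5, 1.3, 4.7]
opening: 0.0003
gripper_force: 1.7
clock: 8.75
tool_pos: [0.5119, -0.4707, -0.0204]
orientation: [-180.0, -0.0, -89.8]
force: [-3.5, 3.5, 13.4]
opening: 0.0001
gripper_force: 6.5
```

The bench touches at a reported z of -0.020, so the true tip height is the reported value + 20 mm. That also fits the earlier contact on the block top at about +0.006. I'll re-grasp with this correction.

```bash
python3 -m pendant '[[-1,[0,0,-0.03],[0,0,0]],[0.5,[0,0,-0.06],[0,0,0]],[0.5,[-0.025,0,-0.06],[0,0,0]],[0.5,[-0.055,0,-0.06],[0,0,0]],[0.5,[-0.07,0,-0.06],[0,0,0]],[0.5,[-0.07,0,-0.06],[0,0,0]],[0.5,[-0.07,0,-0.06],[0,0,0]],[0.5,[-0.07,0,-0.06],[0,0,0]]]'
python3 -m pendant '[[0.5,[0,0,0.015],[0,0,0]],[0.5,[0,0,0.03],[0,0,0]],[0.5,[0,0,0.04],[0,0,0]],[0.5,[0,0,0.047],[0,0,0]],[0.5,[0,0,0.051],[0,0,0]],[0.5,[0,0,0.0535],[0,0,0]],[0.5,[0,0,0.0535],[0,0,0]],[0.2,[0,0,0.0535],[0,0,0]],[0,[0,0,0.0535],[0,0,0]],[-0.2,[0,0,0.0535],[0,0,0]]]'
python3 -m pendant '[[-0.3,[0,0,0],[0,0,0]],[-0.4,[0,0,0],[0,0,0]],[-0.45,[0,0,0],[0,0,0]],[-0.5,[0,0,0],[0,0,0]],[-0.55,[0,0,0],[0,0,0]],[-0.6,[0,0,0],[0,0,0]],[-0.8,[0,0,0],[0,0,0]],[-1,[0,0,0],[0,0,0]],[-1,[0,0,0],[0,0,0]],[-1,[0,0,0],[0,0,0]]]'
```

```text
clock: 9.42
tool_pos: [0.5118, -0.4008, 0.0378]
orientation: [-180.0, -0.0, -89.8]
force: [-0.3, 0.1, -0.2]
opening: 0.0419
gripper_force: 0.0
clock: 10.25
tool_pos: [0.5119, -0.4007, -0.015]
orientation: [-179.9, -0.0, -89.8]
force: [-0.3, -0.7, -0.3]
opening: 0.051
gripper_force: 0.0
clock: 11.08
tool_pos: [0.5114, -0.4006, -0.0156]
orientation: [180.0, 0.0, -89.8]
force: [-0.4, 0.3, 0.9]
opening: 0.0199
gripper_force: 29.9
```

```bash
python3 -m pendant '[[-1,[0,0,-0.002],[0,0,0]],[-1,[0,0,-0.006],[0,0,0]],[-1,[0,0,-0.012],[0,0,0]],[-1,[0,0,-0.019],[0,0,0]],[-1,[0,0,-0.026],[0,0,0]],[-1,[0,0,-0.033],[0,0,0]],[-1,[0,0,-0.039],[0,0,0]],[-1,[0,0,-0.043],[0,0,0]],[-1,[0,0,-0.045],[0,0,0]],[-1,[0,0,-0.045],[0,0,0]]]'
python3 - <<'E'
from m import *
s=viewer.snapshot("scene");t=viewer.snapshot("top")
c1=cen(s,(205,180,245,226),dark);c2=cen(t,(432,205,465,240),dark); print(c1[:2],c2[:2],tri(c1[0],c2[0]))
cv2.imwrite("pics/c5.png",np.vstack([cv2.resize(s[180:232,165:245,::-1],(640,416),interpolation=cv2.INTER_CUBIC)]))
go([.6192,-.1415,.029],-98.2)
E
```

```text
clock: 11.92
tool_pos: [0.5118, -0.4007, 0.0301]
orientation: [-179.9, -0.0, -89.8]
force: [-0.6, -0.9, -3.0]
opening: 0.0199
gripper_force: 29.9Traceback (most recent call last):
  File "<stdin>", line 3, in <module>
  File "m.py", line 7, in cen
    n,l,st,c=cv2.connectedComponentsWithStats(m); k=1+np.argmax(st[1:,4]);
                                                      ~~~~~~~~~^^^^^^^^^^
    return _wrapfunc(a, 'argmax', axis=axis, out=out, **kwds)
    return bound(*args, **kwds)
ValueError: attempt to get argmax of an empty sequence
```

Run:
```python
from m import *
s=viewer.snapshot("scene")
c1=cen(s,(205,180,245,226),dark); print(c1[:2],"expect",proj("scene",[[.510,-.31,.0254+.0455]]))
cv2.imwrite("pics/c5.png",cv2.resize(s[180:232,165:245,::-1],(640,416),interpolation=cv2.INTER_CUBIC))
go([.6192,-.1415,.029],-98.2)
```

```text
(array([219.34782609, 203.79347826]), np.int32(92)) expect [[219.2288926  203.55751266]]
at [ 0.5112 -0.4004  0.029 ] [ 1.7997e+02  2.0000e-02 -8.9800e+01] shift [-0.2585 -0.1089  0.    ] turn [0.03 0.02 8.4 ] F [ 0.16 -0.16 -2.69] op 0.0197 t 12.07
```

View pics/c5.png

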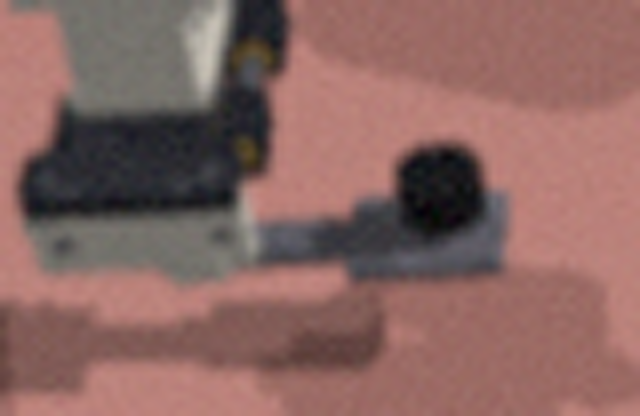

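The plate is up and level, with the cap upright on its stud (about (440,187) in the crop). Next I'll carry it over to the mouth.

```bash
python3 -m pendant '[[-1,[-0.0046,-0.002,0],[0,0,0.5]],[-1,[-0.0138,-0.0058,0],[0,0,1.3]],[-1,[-0.0276,-0.0116,0],[0,0,2.2]],[-1,[-0.046,-0.0194,0],[0,0,3.2]],[-1,[-0.069,-0.029,0],[0,0,4.2]],[-1,[-0.092,-0.0388,0],[0,0,5.2]],[-1,[-0.115,-0.0485,0],[0,0,6.2]],[-1,[-0.138,-0.058,0],[0,0,7.2]],[-1,[-0.161,-0.068,0],[0,0,8]],[-1,[-0.184,-0.0775,0],[0,0,8.4]]]'
python3 -m pendant '[[-1,[-0.022,-0.0057,0],[0,0,0]],[-1,[-0.0415,-0.0107,0],[0,0,0]],[-1,[-0.056,-0.0145,0],[0,0,0]],[-1,[-0.068,-0.0175,0],[0,0,0]],[-1,[-0.0745,-0.0192,0],[0,0,0]],[-1,[-0.0775,-0.02,0],[0,0,0]],[-1,[-0.0775,-0.02,0],[0,0,0]],[-1,[-0.0775,-0.02,0],[0,0,0]],[-1,[-0.0775,-0.02,0],[0,0,0]]]'
python3 - <<'E'
from m import *
s=viewer.snapshot("scene");t=viewer.snapshot("top"); 
cv2.imwrite("pics/s6f.png",s[:,:,::-1]);cv2.imwrite("pics/t6f.png",t[:,:,::-1])
cv2.imwrite("pics/c6.png",np.hstack([cv2.resize(s[178:263,270:350,::-1],(400,425),interpolation=cv2.INTER_CUBIC),cv2.resize(t[140:225,290:370,::-1],(400,425),interpolation=cv2.INTER_CUBIC)]))
go([.6192,-.1415,-.0085],-98.2)
E
```

```text
clock: 12.9
tool_pos: [0.5885, -0.2148, 0.029]
orientation: [180.0, -0.0, -98.3]
force: [0.7, -0.4, -2.5]
opening: 0.0195
gripper_force: 29.9
clock: 13.65
tool_pos: [0.6188, -0.1432, 0.0293]
orientation: [180.0, -0.0, -98.2]
force: [-0.7, -0.1, -2.5]
opening: 0.0195
gripper_force: 29.9
at [ 0.6188 -0.1432  0.0294] [179.99  -0.   -98.25] shift [-0.0017 -0.0001  0.0379] turn [ 0.01 -0.   -0.05] F [ 0.08 -0.37 -2.89] op 0.0199 t 13.75
```

View pics/c6.png

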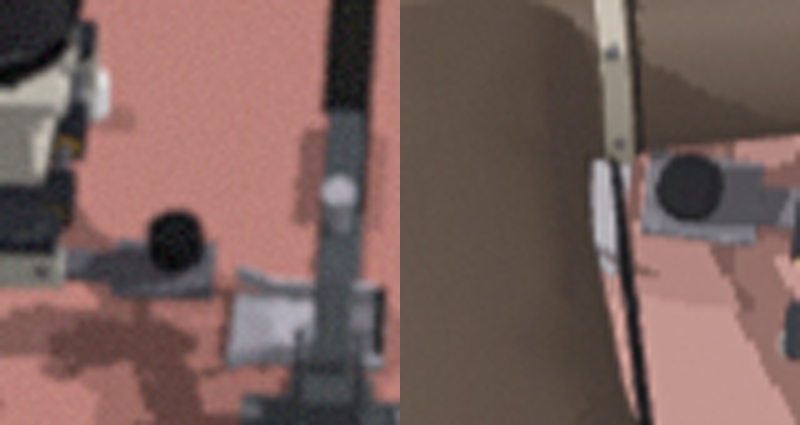

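Run:
```python
from m import *
s=cv2.imread("pics/s6f.png")[:,:,::-1];t=cv2.imread("pics/t6f.png")[:,:,::-1]
c1=cen(s,(295,214,315,238),dark);c2=cen(t,(338,168,358,188),dark); print(c1[:2],c2[:2],tri(c1[0],c2[0]))
print("by tool", np.array([.6188,-.1432])+.092*np.array([.1426,.9898]))
```

```text
(array([304.45098039, 226.47058824]), np.int32(102)) (array([347.624, 177.264]), np.int32(125)) (array([ 0.6304, -0.0537,  0.0697]), np.float64(0.0006))
by tool [ 0.6319192 -0.0521384]
```

```bash
python3 -m pendant '[[-1,[0,0,0.003],[0,0,0]],[-1,[0,0,0.009],[0,0,0]],[-1,[0,0,0.016],[0,0,0]],[-1,[0,0,0.023],[0,0,0]],[-1,[0,0,0.029],[0,0,0]],[-1,[0,0,0.034],[0,0,0]],[-1,[0,0,0.0365],[0,0,0]],[-1,[0,0,0.0375],[0,0,0]],[-1,[0,0,0.0375],[0,0,0]]]'
python3 -m pendant '[[-1,[-0.003,0,0],[0,0,0]],[-1,[-0.008,0,0],[0,0,0]],[-1,[-0.014,0,0],[0,0,0]],[-1,[-0.02,0,0],[0,0,0]],[-1,[-0.026,0,0],[0,0,0]],[-1,[-0.031,0,0],[0,0,0]],[-1,[-0.034,0,0],[0,0,0]],[-1,[-0.035,0,0],[0,0,0]],[-1,[-0.035,0,0],[0,0,0]]]'
python3 -m pendant '[[-1,[-0.003,0,0],[0,0,0]],[-1,[-0.007,0,0],[0,0,0]],[-1,[-0.012,0,0],[0,0,0]],[-1,[-0.017,0,0],[0,0,0]],[-1,[-0.021,0,0],[0,0,0]],[-1,[-0.024,0,0],[0,0,0]],[-1,[-0.025,0,0],[0,0,0]],[-1,[-0.025,0,0],[0,0,0]]]'
```

```text
clock: 14.5
tool_pos: [0.6191, -0.1424, -0.0085]
orientation: [180.0, -0.0, -98.2]
force: [0.1, 0.1, -3.2]
opening: 0.0192
gripper_force: 29.9
clock: 15.25
tool_pos: [0.6243, -0.1074, -0.0081]
orientation: [-180.0, 0.0, -98.2]
force: [-0.5, 0.1, -1.7]
opening: 0.0196
gripper_force: 29.9
clock: 15.92
tool_pos: [0.6278, -0.0826, -0.0081]
orientation: [-180.0, 0.0, -98.2]
force: [-0.3, -0.4, -2.9]
opening: 0.0197
gripper_force: 29.9
```

```bash
python3 -m pendant '[[-1,[-0.003,0,0],[0,0,0]],[-1,[-0.007,0,0],[0,0,0]],[-1,[-0.012,0,0],[0,0,0]],[-1,[-0.016,0,0],[0,0,0]],[-1,[-0.019,0,0],[0,0,0]],[-1,[-0.021,0,0],[0,0,0]],[-1,[-0.022,0,0],[0,0,0]],[-1,[-0.022,0,0],[0,0,0]]]'
python3 -m pendant '[[-1,[-0.0015,0,0],[0,0,0]],[-1,[-0.003,0,0],[0,0,0]],[-1,[-0.0045,0,0],[0,0,0]],[-1,[-0.0055,0,0],[0,0,0]],[-1,[-0.006,0,0],[0,0,0]],[-1,[-0.006,0,0],[0,0,0]]]'
```

```text
clock: 16.58
tool_pos: [0.6309, -0.061, -0.0082]
orientation: [180.0, 0.0, -98.2]
force: [-1.1, -0.3, -3.6]
opening: 0.0197
gripper_force: 29.9
clock: 17.08
tool_pos: [0.6318, -0.0552, -0.0082]
orientation: [-180.0, 0.0, -98.2]
force: [0.7, -0.5, -3.2]
opening: 0.02
gripper_force: 29.9
```

```bash
python3 -m pendant '[[-1,[-0.001,0,0],[0,0,0]],[-1,[-0.002,0,0],[0,0,0]],[-1,[-0.002,0,0],[0,0,0]]]'
python3 -m pendant '[[-1,[-0.001,0,0],[0,0,0]],[-1,[-0.0015,0,0],[0,0,0]],[-1,[-0.0015,0,0],[0,0,0]]]'
```

```text
clock: 17.33
tool_pos: [0.632, -0.0532, -0.0081]
orientation: [-180.0, -0.0, -98.2]
force: [0.5, -0.2, -2.9]
opening: 0.0196
gripper_force: 29.9
clock: 17.58
tool_pos: [0.6323, -0.0518, -0.0081]
orientation: [-180.0, 0.0, -98.2]
force: [-0.1, 0.5, -2.6]
opening: 0.0198
gripper_force: 29.9
```

```bash
python3 -m pendant '[[-1,[-0.001,0,0],[0,0,0]],[-1,[-0.0015,0,0],[0,0,0]],[-1,[-0.0015,0,0],[0,0,0]]]'
python3 -m pendant '[[-1,[-0.001,0,0],[0,0,0]],[-1,[-0.0015,0,0],[0,0,0]],[-1,[-0.0015,0,0],[0,0,0]]]'
```

```text
clock: 17.83
tool_pos: [0.6323, -0.0505, -0.0082]
orientation: [180.0, -0.0, -98.2]
force: [0.4, -1.9, -2.4]
opening: 0.0196
gripper_force: 29.9
clock: 18.08
tool_pos: [0.6323, -0.0493, -0.0082]
orientation: [180.0, -0.0, -98.2]
force: [-0.8, -4.9, -2.1]
opening: 0.02
gripper_force: 29.9
```

```bash
python3 -m pendant '[[-1,[0,0,0.0007],[0,0,0]],[-1,[0.0006,0,0.0014],[0,0,0]],[-1,[0.0008,0,0.0014],[0,0,0]],[-1,[0.0008,0,0.0014],[0,0,0]]]'
```

```text
clock: 18.42
tool_pos: [0.6325, -0.0498, -0.0095]
orientation: [-180.0, 0.0, -98.2]
force: [-1.7, -3.2, -0.8]
opening: 0.0198
gripper_force: 29.9
```

```bash
python3 -m pendant '[[-0.5,[0,0,0],[0,0,0]],[-0.45,[0,0,0],[0,0,0]],[-0.35,[0,0,0],[0,0,0]],[-0.2,[0,0,0],[0,0,0]],[-0.1,[0,0,0],[0,0,0]],[-0.1,[0,0,0],[0,0,0]],[-0.1,[0,0,0],[0,0,0]],[-0.1,[0,0,0],[0,0,0]]]'
python3 -m pendant '[[-0.1,[0,0,-0.004],[0,0,0]],[-0.1,[0,0,-0.012],[0,0,0]],[-0.1,[0,0,-0.024],[0,0,0]],[-0.1,[0,0,-0.045],[0,0,0]],[-0.1,[0,0,-0.075],[0,0,0]],[-0.1,[0,0,-0.11],[0,0,0]],[-0.1,[0,0,-0.145],[0,0,0]],[-0.1,[0,0,-0.18],[0,0,0]],[-1,[0,0,-0.2],[0,0,0]],[-1,[0,0,-0.2],[0,0,0]]]'
python3 - <<'E'
from m import *
s=viewer.snapshot("scene");t=viewer.snapshot("top"); 
cv2.imwrite("pics/s7f.png",s[:,:,::-1]);cv2.imwrite("pics/t7f.png",t[:,:,::-1])
cv2.imwrite("pics/c7.png",np.hstack([cv2.resize(s[178:268,285:365,::-1],(400,450),interpolation=cv2.INTER_CUBIC),cv2.resize(t[140:230,285:365,::-1],(400,450),interpolation=cv2.INTER_CUBIC)]))
go([.546,.0565,.185-.02],-98.2)
E
```

```text
clock: 19.08
tool_pos: [0.6326, -0.0496, -0.0095]
orientation: [-180.0, 0.0, -98.2]
force: [0.6, -0.5, -0.0]
opening: 0.0394
gripper_force: 0.0
clock: 19.92
tool_pos: [0.6355, -0.0498, 0.1983]
orientation: [-179.4, 0.1, -98.1]
force: [0.6, 0.8, 1.4]
opening: 0.0307
gripper_force: 0.0
at [ 0.633  -0.0495  0.1928] [-1.798e+02  8.000e-02 -9.819e+01] shift [-0.0925  0.1013  0.0276] turn [-0.2   0.08  0.  ] F [ 0.52  0.22 -0.63] op 0.0235 t 20.02
```

View pics/c7.png

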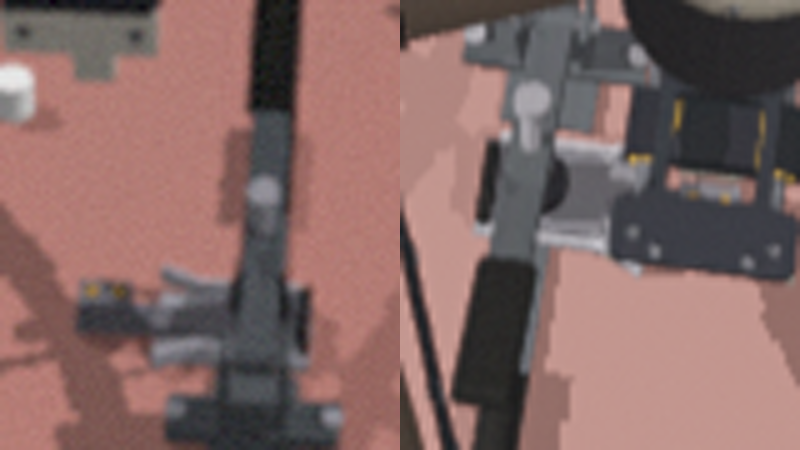

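The plate is seated in the bed against the stop, with the block at (103,305) in the left crop. The cap is under the lever and the lever is still open. Now I'll go over the grip with shut fingers.

```bash
python3 -m pendant '[[-1,[-0.02,0.022,0],[0,0,0]],[-1,[-0.045,0.05,0],[0,0,0]],[-1,[-0.07,0.078,0],[0,0,0]],[-1,[-0.0915,0.101,0],[0,0,0]],[-1,[-0.0915,0.101,0.01],[0,0,0]],[-1,[-0.0915,0.101,0.02],[0,0,0]],[-1,[-0.0915,0.101,0.028],[0,0,0]],[-1,[-0.0915,0.101,0.033],[0,0,0]],[-1,[-0.0915,0.101,0.033],[0,0,0]],[-1,[-0.0915,0.101,0.033],[0,0,0]]]'
python3 -m pendant '[[-1,[0,0,0.004],[0,0,0]],[-1,[0,0,0.008],[0,0,0]],[-1,[0,0,0.012],[0,0,0]],[-1,[0,0,0.016],[0,0,0]],[-1,[0,0,0.016],[0,0,0]]]'
```

```text
clock: 20.85
tool_pos: [0.5457, 0.0544, 0.1566]
orientation: [179.9, -0.1, -98.3]
force: [-0.5, -0.2, 0.6]
opening: 0.0003
gripper_force: 0.0
clock: 21.27
tool_pos: [0.5451, 0.055, 0.1405]
orientation: [179.9, -0.0, -98.2]
force: [0.0, 0.3, -0.1]
opening: 0.0003
gripper_force: 0.0
```

```bash
python3 -m pendant '[[-1,[0,0,0.003],[0,0,0]],[-1,[0,0,0.006],[0,0,0]],[-1,[0,0,0.009],[0,0,0]],[-1,[0,0,0.012],[0,0,0]],[-1,[0,0,0.012],[0,0,0]]]'
for i in 1 2 3; do echo; done
python3 -m pendant '[[-1,[0,0,0.002],[0,0,0]],[-1,[0,0,0.004],[0,0,0]],[-1,[0,0,0.006],[0,0,0]],[-1,[0,0,0.006],[0,0,0]]]'
python3 -m pendant '[[-1,[0,0,0.002],[0,0,0]],[-1,[0,0,0.004],[0,0,0]],[-1,[0,0,0.006],[0,0,0]],[-1,[0,0,0.006],[0,0,0]]]'
```

```text
clock: 21.68
tool_pos: [0.5455, 0.0553, 0.1289]
orientation: [180.0, -0.0, -98.2]
force: [1.0, 0.3, 0.2]
opening: 0.0006
gripper_force: 0.5



clock: 22.02
tool_pos: [0.5455, 0.0553, 0.1231]
orientation: [180.0, -0.0, -98.2]
force: [1.3, 0.9, 2.0]
opening: 0.0006
gripper_force: 0.5
clock: 22.35
tool_pos: [0.5454, 0.0552, 0.117]
orientation: [180.0, -0.0, -98.2]
force: [-0.2, 0.2, 1.5]
opening: 0.0002
gripper_force: 0.5
```

```bash
for i in 1; do python3 -m pendant '[[-1,[0,0,0.002],[0,0,0]],[-1,[0,0,0.004],[0,0,0]],[-1,[0,0,0.004],[0,0,0]]]'; python3 -m pendant '[[-1,[0,0,0.002],[0,0,0]],[-1,[0,0,0.004],[0,0,0]],[-1,[0,0,0.004],[0,0,0]]]'; done | grep -E "tool_pos|force:"
```

```text
tool_pos: [0.5455, 0.0553, 0.113]
force: [0.6, 0.1, 0.8]
gripper_force: 0.6
tool_pos: [0.5454, 0.0553, 0.109]
force: [-0.9, 1.3, 0.9]
gripper_force: 0.6
```

```bash
python3 -c "
from h import *
go([.5455,.0553,.1],-98.2)"
```

```text
at [0.5454 0.0553 0.109 ] [ 1.7998e+02 -1.0000e-02 -9.8190e+01] shift [-0.    -0.     0.009] turn [ 0.02 -0.01  0.01] F [-0.87  1.32  0.92] op 0.0003 t 22.85
```

Still under light spring load, 19 mm below open. From here each chain goes at most 8 mm, which is shorter than the travel from cap contact to click.

```bash
(python3 -m pendant '[[-1,[0,0,0.002],[0,0,0]],[-1,[0,0,0.004],[0,0,0]],[-1,[0,0,0.004],[0,0,0]]]'; python3 -m pendant '[[-1,[0,0,0.002],[0,0,0]],[-1,[0,0,0.004],[0,0,0]],[-1,[0,0,0.004],[0,0,0]],[-1,[0,0,0.004],[0,0,0]]]') | grep -E "tool_pos|  *force|^force"
```

```text
tool_pos: [0.5454, 0.0553, 0.105]
force: [-0.1, 0.4, 1.6]
tool_pos: [0.5456, 0.0553, 0.1013]
force: [-0.7, 0.3, 1.6]
```

```bash
(python3 -m pendant '[[-1,[0,0,0.002],[0,0,0]],[-1,[0,0,0.004],[0,0,0]],[-1,[0,0,0.004],[0,0,0]]]'; python3 -m pendant '[[-1,[0,0,0.002],[0,0,0]],[-1,[0,0,0.004],[0,0,0]],[-1,[0,0,0.004],[0,0,0]],[-1,[0,0,0.004],[0,0,0]]]') | grep -E "tool_pos|^force"
```

```text
tool_pos: [0.5455, 0.0553, 0.097]
force: [0.3, -0.0, 1.5]
tool_pos: [0.5456, 0.0553, 0.0933]
force: [0.2, -0.1, 0.6]
```

```bash
(python3 -m pendant '[[-1,[0,0,0.002],[0,0,0]],[-1,[0,0,0.004],[0,0,0]],[-1,[0,0,0.004],[0,0,0]]]'; python3 -m pendant '[[-1,[0,0,0.002],[0,0,0]],[-1,[0,0,0.004],[0,0,0]],[-1,[0,0,0.004],[0,0,0]],[-1,[0,0,0.004],[0,0,0]]]') | grep -E "tool_pos|^force"
```

```text
tool_pos: [0.5455, 0.0553, 0.0891]
force: [0.4, 0.1, 1.5]
tool_pos: [0.5456, 0.0553, 0.0853]
force: [0.0, 0.1, 1.3]
```

```bash
(python3 -m pendant '[[-1,[0,0,0.002],[0,0,0]],[-1,[0,0,0.004],[0,0,0]],[-1,[0,0,0.004],[0,0,0]]]'; python3 -m pendant '[[-1,[0,0,0.002],[0,0,0]],[-1,[0,0,0.004],[0,0,0]],[-1,[0,0,0.004],[0,0,0]],[-1,[0,0,0.004],[0,0,0]]]') | grep -E "tool_pos|^force"
```

```text
tool_pos: [0.5455, 0.0553, 0.0811]
force: [-1.2, 0.7, 2.1]
tool_pos: [0.5455, 0.0552, 0.0773]
force: [-1.4, 0.2, 2.0]
```

```bash
(python3 -m pendant '[[-1,[0,0,0.002],[0,0,0]],[-1,[0,0,0.004],[0,0,0]],[-1,[0,0,0.004],[0,0,0]]]'; python3 -m pendant '[[-1,[0,0,0.002],[0,0,0]],[-1,[0,0,0.003],[0,0,0]],[-1,[0,0,0.003],[0,0,0]]]') | grep -E "tool_pos|^force"
```

```text
tool_pos: [0.5455, 0.0553, 0.073]
force: [-1.1, 0.8, 2.0]
tool_pos: [0.5455, 0.0553, 0.0702]
force: [-0.0, -0.1, 2.3]
```

```bash
(python3 -m pendant '[[-1,[0,0,0.002],[0,0,0]],[-1,[0,0,0.003],[0,0,0]],[-1,[0,0,0.003],[0,0,0]]]'; python3 -m pendant '[[-1,[0,0,0.002],[0,0,0]],[-1,[0,0,0.003],[0,0,0]],[-1,[0,0,0.003],[0,0,0]]]') | grep -E "tool_pos|^force"
```

```text
tool_pos: [0.5455, 0.0553, 0.0672]
force: [-0.6, 1.1, 2.1]
tool_pos: [0.5456, 0.0553, 0.0642]
force: [-1.1, 0.6, 2.0]
```

```bash
(python3 -m pendant '[[-1,[0,0,0.002],[0,0,0]],[-1,[0,0,0.003],[0,0,0]],[-1,[0,0,0.003],[0,0,0]]]'; python3 -m pendant '[[-1,[0,0,0.002],[0,0,0]],[-1,[0,0,0.003],[0,0,0]],[-1,[0,0,0.003],[0,0,0]]]') | grep -E "tool_pos|^force"
```

```text
tool_pos: [0.5455, 0.0553, 0.0613]
force: [-1.9, 0.4, 3.7]
tool_pos: [0.5455, 0.0553, 0.0585]
force: [-3.4, 1.4, 5.7]
```

The pad met the cap at a reported z of about 0.063. Small steps from here.

```bash
(python3 -m pendant '[[-1,[0,0,0.001],[0,0,0]],[-1,[0,0,0.0015],[0,0,0]],[-1,[0,0,0.0015],[0,0,0]]]'; python3 -m pendant '[[-1,[0,0,0.001],[0,0,0]],[-1,[0,0,0.0015],[0,0,0]],[-1,[0,0,0.0015],[0,0,0]]]') | grep -E "tool_pos|^force"
```

```text
tool_pos: [0.5454, 0.0553, 0.0572]
force: [-3.9, 0.4, 7.6]
tool_pos: [0.5455, 0.0553, 0.0559]
force: [-4.4, 1.0, 8.6]
```

```bash
(python3 -m pendant '[[-1,[0,0,0.001],[0,0,0]],[-1,[0,0,0.001],[0,0,0]]]';python3 -m pendant '[[-1,[0,0,0.001],[0,0,0]],[-1,[0,0,0.001],[0,0,0]]]') | grep -E "tool_pos|^force"
```

```text
tool_pos: [0.5455, 0.0553, 0.0549]
force: [-2.7, -0.2, 8.5]
tool_pos: [0.5456, 0.0553, 0.054]
force: [-3.9, 0.7, 9.6]
```

```bash
python3 -m pendant '[[-1,[0,0,0.001],[0,0,0]],[-1,[0,0,0.001],[0,0,0]]]' | grep -E "tool_pos|^force"
```

```text
tool_pos: [0.5455, 0.0553, 0.0531]
force: [-3.9, 0.5, 11.2]
```

```bash
python3 -m pendant '[[-1,[0,0,0.001],[0,0,0]],[-1,[0,0,0.001],[0,0,0]]]' | grep -E "tool_pos|^force"
```

```text
tool_pos: [0.5454, 0.0553, 0.0522]
force: [-5.8, 0.6, 11.3]
```

```bash
python3 -m pendant '[[-1,[0,0,0.001],[0,0,0]],[-1,[0,0,0.001],[0,0,0]]]' | grep -E "tool_pos|^force"
```

```text
tool_pos: [0.5454, 0.0553, 0.0512]
force: [-6.2, 1.0, 12.2]
```

```bash
python3 -m pendant '[[-1,[0,0,0.001],[0,0,0]],[-1,[0,0,0.001],[0,0,0]]]' | grep -E "tool_pos|^force"
```

```text
tool_pos: [0.5454, 0.0553, 0.0501]
force: [-0.8, -0.6, 2.2]
```

The force dropped from 12.2 N to 2.2 N, which is the click. I'll raise the tool and let the handle open.

```bash
python3 -m pendant '[[-1,[0,0,-0.005],[0,0,0]],[-1,[0,0,-0.015],[0,0,0]],[-1,[0,0,-0.027],[0,0,0]],[-1,[0,0,-0.04],[0,0,0]],[-1,[0,0,-0.053],[0,0,0]],[-1,[0,0,-0.066],[0,0,0]],[-1,[0,0,-0.078],[0,0,0]],[-1,[0,0,-0.092],[0,0,0]],[-1,[0,0,-0.115],[0,0,0]],[-1,[0,0,-0.14],[0,0,0]]]'
python3 -m pendant '[[-1,[0.03,-0.03,-0.03],[0,0,0]],[-1,[0.06,-0.06,-0.06],[0,0,0]],[-1,[0.09,-0.06,-0.06],[0,0,0]],[-1,[0.12,-0.06,-0.06],[0,0,0]],[-1,[0.15,-0.06,-0.06],[0,0,0]],[-1,[0.18,-0.06,-0.06],[0,0,0]],[-1,[0.2,-0.06,-0.06],[0,0,0]],[-1,[0.2,-0.06,-0.06],[0,0,0]],[-1,[0.2,-0.06,-0.06],[0,0,0]],[-1,[0.2,-0.06,-0.06],[0,0,0]]]'
python3 - <<'E'
from m import *
s=viewer.snapshot("scene");t=viewer.snapshot("top")
cv2.imwrite("pics/c8.png",np.hstack([cv2.resize(s[168:268,280:370,::-1],(395,440),interpolation=cv2.INTER_CUBIC),cv2.resize(t[140:240,280:370,::-1],(395,440),interpolation=cv2.INTER_CUBIC)]))
E
```

```text
clock: 29.02
tool_pos: [0.5448, 0.0549, 0.1901]
orientation: [179.9, -0.1, -98.2]
force: [0.7, 1.1, -0.6]
opening: 0.0003
gripper_force: 0.0
clock: 29.85
tool_pos: [0.5764, -0.1512, 0.2497]
orientation: [-180.0, 0.0, -98.2]
force: [-0.7, 0.7, 1.5]
opening: 0.0004
gripper_force: 0.0
```

View pics/c8.png

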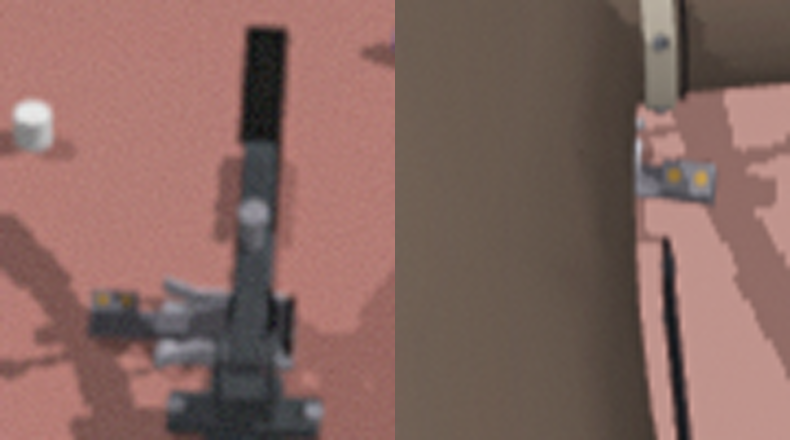

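The handle is fully open again, matching the first view. The plate rests in the bed with its block at (115,310), and the robot is clear of everything, so I'll hand it in.

```bash
python3 -c "
from plant import workorder; print(workorder.close_job())"
```

```text
the job is handed in; nothing more can be done
None
```

I handed the job in at about 30 s: the plate was left against the end stop, the cap clicked home (12.2 N dropping to 2.2 N), and I stopped there; the last picture shows the handle fully open, the plate in the bed and the robot clear (the first grasp missed because reported tool height reads 20 mm low; the plate did not move).

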